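# Lay a polarimeter cell in its V-blocks and slide it home to the stop

## Task

Take the longer of the two glass sample cells from its rest and lay it in the groove of the V-block holder, filling neck up and at the end away from the stop; set it down short of the stop and let it settle into both V-blocks while you still hold it. Then slide it gently along the groove until it has pushed the stop's sprung pad right in and comes up solid, wherever the stop happens to be set, and let go so that it stays lying there with the pad touching it. The glass is fragile, so press lightly, and leave the shorter cell and the timer where they are.

Things in the scene. Friction and masses are not known exactly. Their poses are not given: they have to be found in the camera images.
- cell_long: the longer sample cell: a round glass tube 18 mm in diameter with a steel ferrule 24 mm in diameter and 30 mm long at each end, 140 mm long over all; about 0.16 kg. Origin at its middle on its axis; x runs along the axis, z points up through the filling neck. Grip it across the bare glass at the middle (glass bare from x = -40 to +40 mm, but the neck takes x = -35.5 to -24.5 mm)
- cell_long_neck (a point): top of the longer cell's filling neck, a capped stub 11 mm wide that rises 24.5 mm above the cell's axis, 30 mm from the middle on the -x side
- cell_short: the shorter sample cell, a bystander: same build and diameters but 104 mm long, lying in an identical rest. Origin and axes as for the longer cell
- holder: the fixed V-block holder: grey base plate 242 x 84 mm, top face 10 mm above the bench, carrying two V-blocks and the stop. Origin on the bench below the groove, x along the groove towards the stop, z up
- vee_blocks: the holder's two aluminium V-blocks, same origin and axes as the holder: one from x = -85 to -32 mm, the other from x = 42 to 95 mm, each 44 mm wide and 51 mm high. Between them is room for fingers down to the base plate. The 90-degree groove is 32 mm wide at the mouth; a seated cell's ferrules rest on its flanks, the cell's axis 52 mm above the bench
- lay_in (a point): point on a seated cell's axis, 52 mm above the bench, at x = -15 mm in the holder's frame: a cell laid with its middle within 8 mm of here lies on both V-blocks and short of the stop
- stop_unit: the adjustable end stop on the holder, same origin and axes as the holder: a grey bracket at x = 119 to 135 mm, 70 mm high (black clamping screw on top to 85 mm), with a steel rod along the groove's axis that carries a black pad 18 mm in diameter facing the cell. The rod's setting varies over 22 mm and is not reported: the free pad's face is somewhere from x = 65 to 87 mm
- stop_bracket (a point): bracket of the stop where the rod passes through (x = 127 mm, on the groove's axis). The pad gives 5 mm under a spring of only 0.4 to 0.7 N, then stands solid; a cell that is home has its middle somewhere from x = 0 to 22 mm in the holder's frame: feel for the solid stop. After release the weak spring keeps the pad on the cell without moving it
- rest_long: the fixed grey rest in which the longer cell starts: base 116 x 50 mm, two V-saddles at x = -50 to -40 and 40 to 50 mm, their tops 37 mm high; the cell's axis lies 38 mm above the bench. Between the saddles only the 6 mm base plate is below the cell. Origin on the bench under its middle, x along the cell
- timer: a white square desk timer 66 x 66 x 19 mm lying on the bench, a bystander; origin at the centre of its underside
Not all that is in view belongs to the job. Leave any brown look-alike of the cell_long alone.

How it is judged:
On the way, in this order (a step that is already met when the one before it is completed fails the run):
1. the longer cell is lowered into both V-blocks, short of the stop, and settles there while still held (y of cell_long in the frame of vee_blocks between -0.003 and 0.003 m and z of cell_long in the frame of vee_blocks between 0.048 and 0.055 m and angle between the x axis of cell_long and the x axis of vee_blocks, either way round below 0.05 rad and x of cell_long_neck in the frame of vee_blocks below 0 m and angle between cell_long's own z axis and vertical below 0.35 rad and contact force between cell_long and vee_blocks above 0.7 N and contact force between cell_long and the fingers above 0.5 N and contact force between cell_long and stop_unit below 0.1 N), for 0.2 s.
2. the cell, lying in the groove, is slid up solid against the stop (more push than the pad's weak spring) (y of cell_long in the frame of vee_blocks between -0.003 and 0.003 m and z of cell_long in the frame of vee_blocks between 0.048 and 0.055 m and angle between the x axis of cell_long and the x axis of vee_blocks, either way round below 0.05 rad and x of cell_long_neck in the frame of vee_blocks below 0 m and angle between cell_long's own z axis and vertical below 0.35 rad and contact force between cell_long and stop_unit above 1.2 N), for 0.1 s.
At the end, for the whole second after the job is handed in: The longer cell lies at rest in both V-blocks (axis within 3 mm of the groove's centre sideways, 48 to 55 mm above the holder's underside, within 0.05 rad of the groove), its neck up within 0.35 rad and at the end away from the stop, and the stop's sprung pad rests against its end (over 0.12 N) (y of cell_long in the frame of vee_blocks between -0.003 and 0.003 m and z of cell_long in the frame of vee_blocks between 0.048 and 0.055 m and angle between the x axis of cell_long and the x axis of vee_blocks, either way round below 0.05 rad and x of cell_long_neck in the frame of vee_blocks below 0 m and angle between cell_long's own z axis and vertical below 0.35 rad and contact force between cell_long and stop_unit above 0.12 N and contact force between cell_long and vee_blocks above 0.7 N and linear speed of cell_long below 0.01 m/s); the robot touches nothing.
It fails at once if the cell is pushed against the stop with more than 30 N (contact force between cell_long and stop_unit above 30 N).
It fails at once if the cell is pressed into the V-blocks with more than 50 N (contact force between cell_long and vee_blocks above 50 N).
It fails at once if the shorter cell is disturbed by more than 15 mm (distance of cell_short from where it was at the start of the episode above 0.015 m).
It fails at once if the timer is moved more than 15 mm (distance of timer from where it was at the start of the episode above 0.015 m).
It also fails if it takes over 48 s, if anything falls off the work surface, if the arm or the gripper's body presses on something with over 40 N, if the wrist force passes 120 N, or if a joint passes its speed limit or range.

## Robot

A 7-joint arm with a two-finger parallel gripper is mounted at the origin on a cart in front of the work surface, level with it; the furniture and walls round the work are solid. World frame = base frame: x ahead of the robot, y to its left, z up, the work surface at z = 0. Lengths are in m, angles in rad, forces in N, time in s.
With the tool pointing down it reaches from about 0.425 to 0.925 m from the base axis. Payload 6.8 kg.
Tool frame: the origin (TCP) lies midway between the tips of the shut fingers; the grasp point (between the pads) lies 19 mm behind it; z points along the fingers, y is the line along which they close (so a half turn about z gives the same grasp; the last joint's range is limited). The gripper opens to 88 mm and grips with 3 to 60 N. Pads are 20 mm wide; open, the fingers measure 115 mm over their backs; the gripper's body (75 mm by 178 mm) begins 61 mm behind the grasp point.
Start: joints at [-1.41, 0.477, 0.022, 1.555, -0.011, 1.109, -0.083], TCP at [0.179, 0.651, 0.223] pointing down, gripper open.
Joint ranges: [-2.96, 2.96], [-0.34, 2.1], [-1.41, 1.46], [0.24, 2.44], [-1.37, 4.51], [0.17, 1.92], [-2.96, 2.96]. Speed limits (rad/s): [2.39, 2.39, 3.14, 3.14, 3.14, 3.14, 3.14].

## Interface

Orientations are given as a unit quaternion [w, x, y, z].
In Python, from workcell import arm gives the robot as it stands. The module is installed in compiled form; this text tells all that it offers.
- The arm moves only by the shell command python3 -m inch 'ROWS' [FORCE]. ROWS is text: rows parted by semicolons, each of 7 numbers parted by spaces: the shift along the tool's x, y, z each as a share of 0.5 m, from -1 to 1, then the turn, a rotation vector about the tool's x, y, z each as a share of 180 degrees, from -1 to 1, then the gripper command: -1 is shut, 1 is fully open, values between are in proportion. In form: dx dy dz ax ay az claw; .... A call has 1 to 8 rows; each row is the pose to reach, as a shift and turn from the pose commanded when the call began, along the tool's axes at that moment, turning the shorter way round; what a row does not reach only later rows make up. A row lasts 1/8 s, in which the tool goes at most 62.5 mm and 10.7 degrees, less where a joint would pass 70% of its speed; a pose out of reach is approached as far as the arm can. A call with a number of a shift or a turn outside -1 to 1 is refused whole. A call with a gripper value outside its range is refused whole. The fingers move at their own pace and stop on an object; FORCE is the grip in N (left out, the last holds). Time passes only in rows, so rows that repeat a pose let the fingers close. It gives the time, the measured TCP pose, the force, the opening and the grip force at its end, in the units of the state.
- arm.get_obs(): the state, without advancing time (a new reading comes with each control period).
- arm.camera(name): name is "scene" or "side" or "wrist"; returns a dict with "img" (400x640x3 uint8, red, green, blue), "fovy" (degrees; the focal length in pixels is half the picture's height over the tangent of half this angle, whatever the lens; pixels are square), "cx", "cy" (the principal point, pixels), "dist" ([k1, k2, p1, p2, k3] as OpenCV has them; the pictures are not rectified), "rvec" (rotation vector, rad) and "tvec" (3), from world to camera coordinates, as OpenCV has them. Camera axes: x right, y down, z forward; pixel columns grow to the right and rows downward; lengths in m; the calibration is good to about 2 mm. A picture is of the moment at which its call begins. There is no depth.
- arm.job_done(): hands the job in; it is judged then, once.
Trained networks look in a picture, given as the dict that the camera call returned (one of the last four; its "shot" number tells which), for a name from the list of things; names that differ only in an ending like _2 or _b are one class to them, and where a whole thing is asked for, a point or a joint stands for the part that bears it (a point fixed in the world has none). Each returns a list of dicts, best first, with "conf" (0 to 1); they miss things now and then, are a little off and sometimes report something else, mostly with a low value. They report only what shows in the picture. A call takes as long as a camera call. They do not tell look-alikes from the thing itself.
- arm.trace(picture, target): "mask" (400x640 bool, what is visible of it) and "xy" ([column, row] in pixels, amid what is visible of it).
The state is a dict: "clock": time; "joint_positions": joint angles; "dq": joint speeds; "joint_efforts": joint torques, N m; "tool_pos": TCP position; "eef_rot": TCP orientation; "wrist_force": force on the tool from outside, world axes, zero at the start; "ft_torque": the same for the moment, N m; "width": opening from 0.0 (shut) to 1.0 (fully open); "grip_force": force on a finger pad.
Only numpy, scipy, OpenCV 4.12 (cv2) and the standard library are available. Lean on these libraries where they do the work, as an engineer would, in place of code of your own. Each camera call takes 0.05 s, during which the arm holds its last target. There are 200 camera calls.

## Working session

There is one attempt and no reset: what is moved stays moved. The work goes in short steps, Python scripts to look and compute and a shell command to move; the robot and the scene stay as the last step left them, time stands still between calls to the robot, and variables do not carry over. Pictures are saved under pics/ and viewed, at most 11 in all, crops included, and the job is handed in when it is done.

```bash
mkdir -p pics; cat > h.py <<'E'
import numpy as np, cv2, pickle
from workcell import arm
def K(p):
    f=200/np.tan(np.radians(p["fovy"])/2); return np.array([[f,0,p["cx"]],[0,f,p["cy"]],[0,0,1.]])
def ray(p,uv):
    n=cv2.undistortPoints(np.array([[uv]],float),K(p),np.array(p["dist"],float))[0,0]
    R=cv2.Rodrigues(np.array(p["rvec"],float))[0]; t=np.array(p["tvec"],float).ravel()
    return -R.T@t, R.T@np.array([n[0],n[1],1.])
def onz(p,uv,z):
    c,d=ray(p,uv); return c+d*(z-c[2])/d[2]
def proj(p,X):
    return cv2.projectPoints(np.array(X,float).reshape(-1,1,3),np.array(p["rvec"],float),np.array(p["tvec"],float),K(p),np.array(p["dist"],float))[0][:,0]
def save(p,n): cv2.imwrite("pics/"+n,p["img"][:,:,::-1])
def rot(q): 
    from scipy.spatial.transform import Rotation as R
    return R.from_quat([q[1],q[2],q[3],q[0]])
E
python3 - <<'E'
from h import *
o=arm.get_obs(); print({k:np.round(v,3) for k,v in o.items()})
for n in ["scene","side","wrist"]:
    p=arm.camera(n); save(p,n+".png"); pickle.dump(p,open(n+".pkl","wb"))
    for t in ["cell_long","cell_long_neck","cell_short","holder","vee_blocks","stop_unit","stop_bracket","rest_long","timer"]:
        for d in arm.trace(p,t)[:3]:
            print(n,t,round(d["conf"],2),np.round(d["xy"]),d["mask"].sum(), np.round(onz(p,d["xy"],0.04),3))
a=[cv2.imread("pics/%s.png"%n) for n in ["scene","side"]]
E
```

```text
{'clock': np.float64(0.0), 'joint_positions': array([-1.41 ,  0.478,  0.022,  1.556, -0.011,  1.109, -0.083]), 'dq': array([ 0.   , -0.   , -0.   ,  0.001, -0.001,  0.   ,  0.   ]), 'joint_efforts': array([-0.0000e+00, -5.8287e+01,  1.5340e+00, -2.7262e+01, -5.4000e-02,
        1.7000e-02,  0.0000e+00]), 'tool_pos': array([0.179, 0.65 , 0.222]), 'eef_rot': array([-0.   ,  0.134,  0.991, -0.001]), 'wrist_force': array([-0.414,  0.57 , -0.334]), 'ft_torque': array([-0.025,  0.013,  0.005]), 'grip_force': np.float64(0.0), 'width': np.float64(1.001)}
scene cell_long 0.82 [359. 308.] 623 [ 0.441 -0.28   0.04 ]
scene cell_long 0.81 [314. 190.] 348 [0.516 0.097 0.04 ]
scene cell_long_neck 0.71 [359. 306.] 497 [ 0.443 -0.277  0.04 ]
scene cell_long_neck 0.62 [314. 193.] 303 [0.514 0.086 0.04 ]
scene cell_short 0.64 [248. 178.] 207 [0.368 0.232 0.04 ]
scene vee_blocks 0.83 [290. 138.] 571 [0.555 0.351 0.04 ]
scene stop_unit 0.76 [340. 139.] 221 [0.701 0.271 0.04 ]
scene stop_bracket 0.65 [340. 140.] 212 [0.698 0.266 0.04 ]
scene rest_long 0.78 [316. 198.] 349 [0.51  0.066 0.04 ]
scene timer 0.61 [274. 200.] 461 [0.403 0.114 0.04 ]
side cell_long 0.61 [316. 223.] 353 [0.523 0.115 0.04 ]
side cell_long 0.51 [343. 170.] 256 [ 0.453 -0.203  0.04 ]
side cell_long_neck 0.82 [316. 223.] 348 [0.523 0.115 0.04 ]
side cell_long_neck 0.49 [347. 171.] 295 [ 0.44  -0.191  0.04 ]
side cell_short 0.89 [386. 261.] 442 [0.372 0.263 0.04 ]
side holder 0.69 [265. 294.] 4583 [0.604 0.365 0.04 ]
side vee_blocks 0.59 [289. 292.] 1797 [0.56 0.36 0.04]
side stop_unit 0.86 [225. 261.] 704 [0.705 0.27  0.04 ]
side stop_bracket 0.61 [228. 263.] 698 [0.698 0.273 0.04 ]
side rest_long 0.65 [321. 233.] 544 [0.508 0.157 0.04 ]
side rest_long 0.37 [358. 240.] 550 [0.424 0.185 0.04 ]
side timer 0.89 [358. 241.] 540 [0.425 0.188 0.04 ]
```

View pics/scene.png

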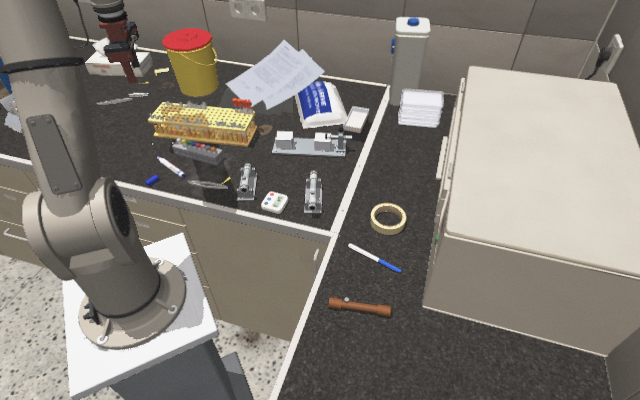

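View pics/side.png

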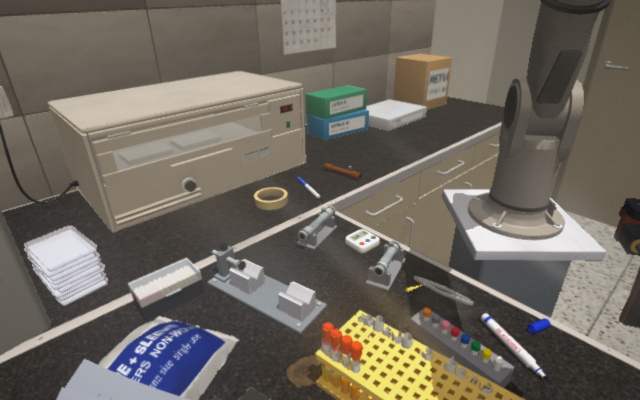

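Three candidates, at scene pixels (314,190), (248,180) and (359,308). (359,308) is brown and so the look-alike. (314,190) looks longer than (248,180), so it should be cell_long. I'll check that in an enlarged crop.

```bash
python3 - <<'E'
import cv2,numpy as np
s=cv2.imread("pics/scene.png")[120:220,225:385]; d=cv2.imread("pics/side.png")[200:330,200:420]
s=cv2.resize(s,(800,500)[:2] if 0 else (480,300),interpolation=2); d=cv2.resize(d,(500,295),interpolation=2)
c=np.zeros((600,500,3),np.uint8); c[:300,:480]=s; c[302:597]=d
cv2.imwrite("pics/crop1.png",c)
E
```

```text
(no output)
```

View pics/crop1.png

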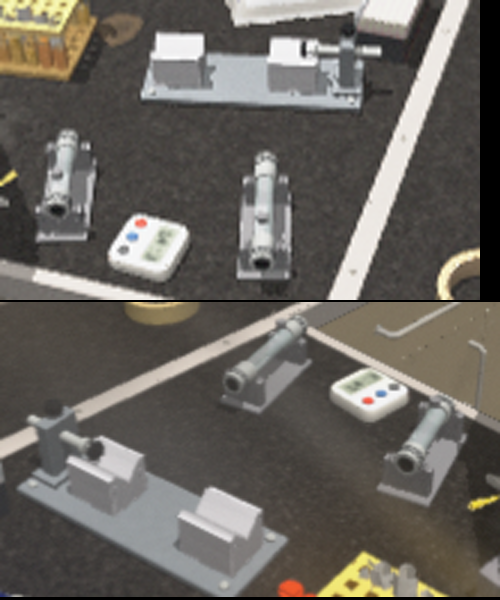

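View pics/wrist.png

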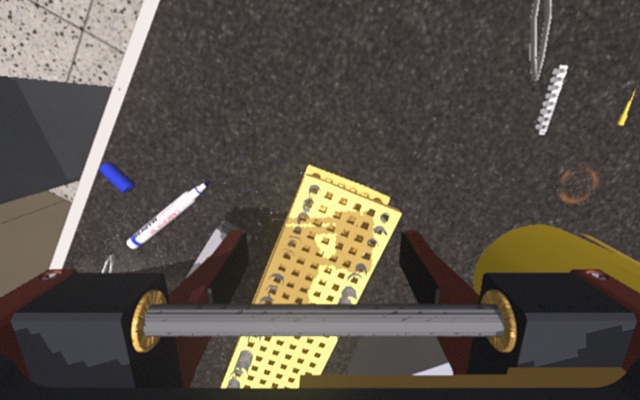

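The crop shows (314,190) as the longer cell: it overhangs both ends of its rest, while (248,180) is about flush. So (314,190) is cell_long, with its neck towards the near end. Next I'll estimate the cell and holder poses from the two outside views.

```bash
python3 - <<'E'
from h import *
S=pickle.load(open("scene.pkl","rb"));D=pickle.load(open("side.pkl","rb"));W=pickle.load(open("wrist.pkl","rb"))
sc=lambda u,v:(225+u/3,120+v/3); sd=lambda u,v:(200+u*.44,200+(v-302)*130/295)
for n,uv in dict(far=(266,160),near=(262,258)).items(): print("cell S",n,onz(S,sc(*uv),.038))
print("neckS",onz(S,sc(262,215),.0625))
for n,uv in dict(a=(235,383),b=(297,327)).items(): print("cell D",n,onz(D,sd(*uv),.038))
for n,uv in dict(l=(142,98),r=(362,107),tl=(157,52)).items(): print("plate S",n,onz(S,sc(*uv),.01))
for n,uv in dict(stopnear=(20,485),l=(218,590),far=(287,540)).items(): print("plate D",n,onz(D,sd(*uv),.01))
c,d=ray(W,(320,200)); o=arm.get_obs(); r=rot(o["eef_rot"])
print("cam in tool",r.inv().apply(c-o["tool_pos"]),r.inv().apply(d), "x axis",r.apply([1,0,0]), W["fovy"])
E
```

```text
cell S far [0.54964713 0.16302102 0.038     ]
cell S near [0.48680336 0.04473975 0.038     ]
neckS [0.5012673  0.07238419 0.0625    ]
cell D a [0.54854958 0.16752202 0.038     ]
cell D b [0.48780631 0.05319824 0.038     ]
plate S l [0.48856545 0.34495817 0.01      ]
plate S r [0.69176194 0.2189195  0.01      ]
plate S tl [0.53505906 0.4134517  0.01      ]
plate D stopnear [0.73516032 0.2955158  0.01      ]
plate D l [0.54365452 0.41531078 0.01      ]
plate D far [0.49161958 0.35940868 0.01      ]
cam in tool [ 0.07777209  0.00062619 -0.16217096] [-0.29004514 -0.01119209  0.95703564] x axis [-9.64068212e-01  2.65654817e-01  5.81060801e-06] 66.0684072386583
```

```bash
python3 -m inch '-0.925 -0.946 -0.06 0 0 0.57 0.4; -0.925 -0.946 -0.06 0 0 0.57 0.4; -0.925 -0.946 -0.06 0 0 0.57 0.4; -0.925 -0.946 -0.06 0 0 0.57 0.4; -0.925 -0.946 -0.06 0 0 0.57 0.4; -0.925 -0.946 -0.06 0 0 0.57 0.4; -0.925 -0.946 -0.06 0 0 0.57 0.4; -0.925 -0.946 -0.06 0 0 0.57 0.4'
cat > go.py <<'E'
# python3 go.py x y z xaxis_deg : rows numbers to bring a vertical tool there from the present pose
import sys; from h import *
from scipy.spatial.transform import Rotation as R
x,y,z,a=map(float,sys.argv[1:5]); o=arm.get_obs(); r=rot(o["eef_rot"]); a=np.radians(a)
X=np.array([np.cos(a),np.sin(a),0]); Z=np.array([0,0,-1.]); g=R.from_matrix(np.c_[X,np.cross(Z,X),Z])
print(np.round(r.inv().apply(np.array([x,y,z])-o["tool_pos"])/.5,4),np.round((r.inv()*g).as_rotvec()/np.pi,4),"t",o["clock"])
E
python3 go.py 0.499 0.071 0.25 62
```

```text
clock: 2.5
tool_pos: [0.4219, 0.212, 0.2458]
eef_rot: [-0.0, 0.775, 0.631, 0.001]
wrist_force: [1.1, 0.2, -0.0]
width: 0.703
grip_force: 0.0
[-0.2449  0.2081 -0.0085] [ 0.0001 -0.0004  0.0906] t 2.5
```

```bash
python3 -m inch '-0.245 0.208 -0.01 0 0 0.09 0.4; -0.245 0.208 -0.01 0 0 0.09 0.4; -0.245 0.208 -0.01 0 0 0.09 0.4; -0.245 0.208 -0.01 0 0 0.09 0.4; -0.245 0.208 -0.01 0 0 0.09 0.4'
python3 - <<'E'
from h import *
p=arm.camera("wrist"); save(p,"w1.png"); pickle.dump(p,open("w1.pkl","wb"))
d=arm.trace(p,"cell_long"); 
for e in d[:2]: print(e["conf"],e["xy"],onz(p,e["xy"],.038))
E
```

```text
clock: 3.12
tool_pos: [0.4986, 0.0741, 0.2502]
eef_rot: [-0.0, 0.855, 0.519, -0.0]
wrist_force: [0.2, 0.9, -0.0]
width: 0.703
grip_force: 0.0
0.96 [379.7, 361.2] [ 0.44032977 -0.22057345  0.038     ]
0.83 [325.8, 138.0] [0.52084706 0.11093801 0.038     ]
```

View pics/w1.png

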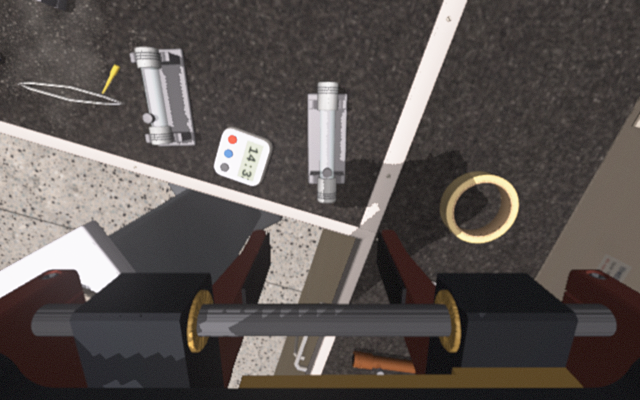

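The wrist view shows the long cell from (328,83) to (326,202), with the neck at (327,173) towards the robot end. The short cell is at (157,100) and the timer at (243,157).

```bash
python3 - <<'E'
from h import *
p=pickle.load(open("w1.pkl","rb"))
for z in (.038,.05):
    a,b=onz(p,(328.5,82.5),z),onz(p,(326.3,202.5),z); d=a-b
    print(z,a,b,(a+b)/2,np.linalg.norm(d),np.degrees(np.arctan2(d[1],d[0])))
print("neck",onz(p,(327,173),.0625))
E
python3 go.py 0.519 0.1085 0.1 62
```

```text
0.038 [0.55238366 0.16504535 0.038     ] [0.48410103 0.0386968  0.038     ] [0.51824234 0.10187108 0.038     ] 0.14361919090737732 61.61185345240721
0.05 [0.55181206 0.16435588 0.05      ] [0.48571818 0.04205734 0.05      ] [0.51876512 0.10320661 0.05      ] 0.1390155846101834 61.61185345240718
neck [0.50457549 0.07694685 0.0625    ]
[0.0789 0.0057 0.3003] [-0.0002 -0.0001  0.0033] t 3.225
```

```bash
python3 go.py 0.5185 0.1025 0.021 61.6
```

```text
[0.0677 0.0104 0.4583] [-0.0002 -0.0001  0.0056] t 3.225
```

```bash
python3 -m inch '0.068 0.0104 0.25 0 0 0.0056 0.3; 0.068 0.0104 0.3 0 0 0.0056 0.3; 0.068 0.0104 0.36 0 0 0.0056 0.3; 0.068 0.0104 0.42 0 0 0.0056 0.3;0.068 0.0104 0.458 0 0 0.0056 0.3;0.068 0.0104 0.458 0 0 0.0056 0.3'
python3 go.py 0.5185 0.1025 0.021 61.6
python3 - <<'E'
from h import *
p=arm.camera("wrist"); save(p,"w2.png"); pickle.dump(p,open("w2.pkl","wb"))
E
```

```text
clock: 3.98
tool_pos: [0.5186, 0.1014, 0.0207]
eef_rot: [-0.0, 0.859, 0.511, -0.001]
wrist_force: [-0.6, -1.1, 0.4]
width: 0.647
grip_force: 0.0
[ 0.0018 -0.0012 -0.0006] [-0.0004  0.0003 -0.0005] t 3.975
```

View pics/w2.png

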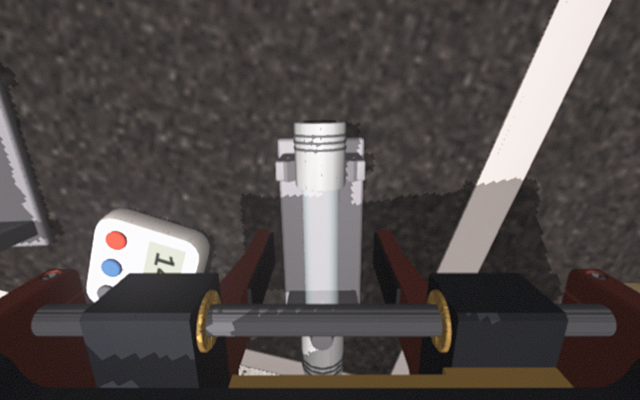

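The fingers straddle the bare glass: cell axis at column 322, neck at (320,340) clear of the pads. Closing lightly, then lifting.

```bash
python3 -m inch '0 0 0 0 0 0 -1; 0 0 0 0 0 0 -1; 0 0 0 0 0 0 -1; 0 0 0 0 0 0 -1; 0 0 0 0 0 0 -1; 0 0 0 0 0 0 -1' 12
```

```text
clock: 4.78
tool_pos: [0.5176, 0.1019, 0.0213]
eef_rot: [-0.001, 0.859, 0.511, -0.001]
wrist_force: [-4.9, 1.9, 6.4]
width: 0.2
grip_force: 12.0
```

```bash
python3 -m inch '0 0 -0.04 0 0 0 -1; 0 0 -0.12 0 0 0 -1; 0 0 -0.22 0 0 0 -1; 0 0 -0.34 0 0 0 -1; 0 0 -0.4 0 0 0 -1; 0 0 -0.4 0 0 0 -1'; python3 go.py 0.535 0.365 0.24 -32
```

```text
clock: 5.52
tool_pos: [0.5205, 0.1012, 0.2232]
eef_rot: [0.0, 0.86, 0.511, 0.002]
wrist_force: [0.8, -0.7, -2.5]
width: 0.201
grip_force: 12.0
[ 0.4775 -0.2265 -0.0323] [-4.000e-04 -1.500e-03  5.192e-01] t 5.525
```

```bash
python3 -m inch '0.477 -0.226 -0.032 0 0 0.519 -1; 0.477 -0.226 -0.032 0 0 0.519 -1; 0.477 -0.226 -0.032 0 0 0.519 -1; 0.477 -0.226 -0.032 0 0 0.519 -1; 0.477 -0.226 -0.032 0 0 0.519 -1; 0.477 -0.226 -0.032 0 0 0.519 -1; 0.477 -0.226 -0.032 0 0 0.519 -1; 0.477 -0.226 -0.032 0 0 0.519 -1'; python3 go.py 0.535 0.365 0.24 -32
```

```text
clock: 6.52
tool_pos: [0.5331, 0.3638, 0.2347]
eef_rot: [0.001, 0.977, -0.215, -0.001]
wrist_force: [-0.2, -0.5, -1.8]
width: 0.203
grip_force: 12.0
[ 0.0024 -0.0037 -0.0106] [0.0011 0.0003 0.0396] t 6.525
```

```bash
python3 -m inch '0 -0.003 -0.01 0 0 0.04 -1; 0 -0.003 -0.01 0 0 0.04 -1; 0 -0.003 -0.01 0 0 0.04 -1'; python3 - <<'E'
from h import *
p=arm.camera("wrist"); save(p,"w3.png"); pickle.dump((p,arm.get_obs()),open("w3.pkl","wb"))
for t in ["vee_blocks","stop_bracket"]:
    for e in arm.trace(p,t)[:2]: print(t,e["conf"],e["xy"])
E
```

```text
clock: 6.9
tool_pos: [0.5342, 0.3654, 0.241]
eef_rot: [0.001, 0.962, -0.272, -0.0]
wrist_force: [0.1, -0.0, -0.6]
width: 0.202
grip_force: 12.0
vee_blocks 0.87 [317.1, 53.6]
stop_bracket 0.81 [316.6, 9.5]
```

View pics/w3.png

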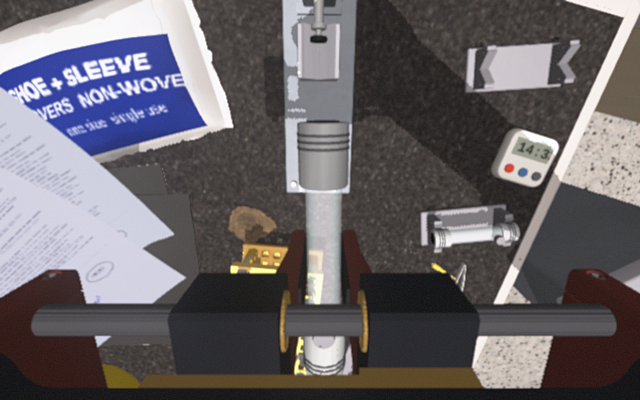

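The wrist view shows the held cell in front of the plate's near end at (286,193)–(350,190). The far V-block's top is at (299–341, 24–79), the pad at (318,39), and the near V-block is hidden behind the ferrule.

```bash
cat > gl.py <<'E'
from h import *
p,o=pickle.load(open("w3.pkl","rb"))
q={"pl":(286,193,.01),"pr":(350,190.5,.01),"nl":(299,79,.051),"nr":(340,80,.051),"fl":(300,24,.051),"fr":(341,25,.051),"pad":(318,39,.052)}
w={k:onz(p,v[:2],v[2]) for k,v in q.items()}
for k in w: print(k,np.round(w[k],4))
f=lambda a:np.degrees(np.arctan2(a[1],a[0]))
P=(w["pl"]+w["pr"])/2; N=(w["nl"]+w["nr"])/2; F=(w["fl"]+w["fr"])/2
print("widths",np.linalg.norm(w["pl"]-w["pr"]),np.linalg.norm(w["nl"]-w["nr"]),"len",np.linalg.norm(F-N),"P-N",np.linalg.norm((N-P)[:2]))
print("ang P->N",f(N-P),"N->F",f(F-N),"P->F",f(F-P),"edges",f(w["pr"]-w["pl"])+90,f(w["nr"]-w["nl"])+90)
a=np.radians(f(F-P)); u=np.array([np.cos(a),np.sin(a)])
print("origin from N",N[:2]-.042*u,"from F",F[:2]-.095*u,"from P",P[:2])
# held cell
for z in (.26,.272): print("cell far end",onz(p,(323,122),z), "near", onz(p,(324,374),z))
r=rot(o["eef_rot"]); print("toolx",f(r.apply([1,0,0])),o["tool_pos"])
E
python3 gl.py
```

```text
pl [0.5335 0.4245 0.01  ]
pr [0.4919 0.3505 0.01  ]
nl [0.6389 0.3322 0.051 ]
nr [0.615  0.2953 0.051 ]
fl [0.6826 0.3027 0.051 ]
fr [0.6599 0.2674 0.051 ]
pad [0.661  0.2944 0.052 ]
widths 0.08484854869692195 0.043964830871921906 len 0.052799145167494864 P-N 0.13594584039259147
ang P->N -32.85758960411829 N->F -32.92175276132777 P->F -32.875538476334334 edges -29.31374439296441 -32.91113621998424
origin from N [0.59164275 0.33651132] from F [0.59145093 0.33658459] from P [0.51271906 0.38747085]
cell far end [0.59517169 0.32893288 0.26      ] near [0.47313772 0.40340867 0.26      ]
cell far end [0.59562735 0.32865579 0.272     ] near [0.48382864 0.39688513 0.272     ]
toolx -31.593076930260636 [0.53426923 0.36544694 0.24127885]
```

The geometry agrees: block width 44 mm, length 52.8 mm, plate 84.8 mm. That puts the holder origin at (0.5915, 0.3365), angle −32.9°, with the pad face at about x = 81 mm. Moving above lay_in.

```bash
python3 go.py 0.579 0.3445 0.085 -32.9
```

```text
[ 0.098  -0.0111  0.3136] [0.0002 0.0001 0.007 ] t 7.05
```

```bash
python3 -m inch '0.098 -0.011 0.1 0 0 0.007 -1; 0.098 -0.011 0.2 0 0 0.007 -1; 0.098 -0.011 0.26 0 0 0.007 -1; 0.098 -0.011 0.3 0 0 0.007 -1; 0.098 -0.011 0.313 0 0 0.007 -1; 0.098 -0.011 0.313 0 0 0.007 -1;0.098 -0.011 0.313 0 0 0.007 -1'; python3 go.py 0.579 0.3445 0.085 -32.9;  python3 - <<'E'
from h import *
p=arm.camera("wrist"); save(p,"w4.png"); pickle.dump((p,arm.get_obs()),open("w4.pkl","wb"))
E
```

```text
clock: 7.92
tool_pos: [0.58, 0.3452, 0.0873]
eef_rot: [-0.001, 0.959, -0.284, 0.001]
wrist_force: [0.5, -0.0, -1.0]
width: 0.203
grip_force: 12.0
[-0.0011  0.0023  0.0045] [-0.0007 -0.0003 -0.0002] t 7.925
```

View pics/w4.png

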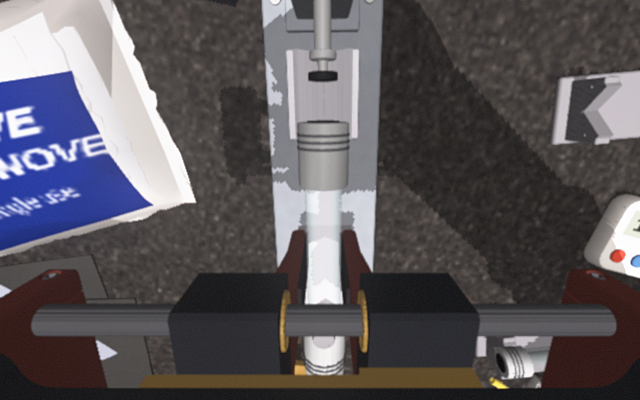

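The wrist view shows the pad at (322,76), the far block from 288 to 357 (centre 322.5) and the ferrule end at (323,122), so they are lined up. A numeric check before lowering.

```bash
python3 - <<'E'
from h import *
p,o=pickle.load(open("w4.pkl","rb"))
a=np.radians(-32.9);u=np.array([np.cos(a),np.sin(a)]);v=np.array([-u[1],u[0]]);O=np.array([.5915,.3365])
for n,c,z in [("bl",(288,50),.051),("br",(357,50),.051),("nl",(290,137),.051),("nr",(357,137),.051),("pad",(322.5,79),.052),("cellend",(323,122),.104),("tool",None,0)]:
    X=onz(p,c,z)[:2] if c else o["tool_pos"][:2]
    print(n,np.round([(X-O)@u,(X-O)@v],4))
E
python3 go.py 0.579 0.3445 0.04 -32.9
```

```text
bl [0.0956 0.0226]
br [ 0.0955 -0.0181]
nl [0.0451 0.023 ]
nr [ 0.045  -0.0196]
pad [0.0795 0.0022]
cellend [0.0566 0.0018]
tool [-0.0144  0.001 ]
[-0.0009  0.0024  0.0944] [-0.0007 -0.0002 -0.0002] t 7.975
```

```bash
python3 -m inch '0 0 0.03 0 0 0 -1; 0 0 0.06 0 0 0 -1; 0 0 0.08 0 0 0 -1; 0 0 0.09 0 0 0 -1; 0 0 0.094 0 0 0 -1; 0 0 0.094 0 0 0 -1'
```

```text
clock: 8.72
tool_pos: [0.5794, 0.3447, 0.0389]
eef_rot: [-0.0, 0.959, -0.284, 0.0]
wrist_force: [-0.1, -0.4, -2.4]
width: 0.2
grip_force: 12.0
```

```bash
python3 -m inch '0 0 0.002 0 0 0 -1; 0 0 0.004 0 0 0 -1; 0 0 0.004 0 0 0 -1'; python3 -m inch '0 0 0.002 0 0 0 -1; 0 0 0.004 0 0 0 -1; 0 0 0.004 0 0 0 -1'
```

```text
clock: 9.1
tool_pos: [0.5792, 0.3447, 0.0368]
eef_rot: [-0.0, 0.959, -0.284, -0.0]
wrist_force: [-0.2, 1.0, -2.0]
width: 0.2
grip_force: 12.0
clock: 9.48
tool_pos: [0.5796, 0.345, 0.0355]
eef_rot: [-0.0, 0.959, -0.284, 0.0]
wrist_force: [-1.9, 1.4, 4.9]
width: 0.194
grip_force: 12.0
```

```bash
python3 -m inch '0 0 0.001 0 0 0 -1; 0 0 0.001 0 0 0 -1; 0 0 0.001 0 0 0 -1; 0 0 0.001 0 0 0 -1' 5;  python3 - <<'E'
from h import *
p=arm.camera("wrist"); save(p,"w5.png"); pickle.dump((p,arm.get_obs()),open("w5.pkl","wb"))
s=arm.camera("side"); save(s,"s5.png")
c=np.zeros((600,640,3),np.uint8); c[:380]=p["img"][:380]; k=cv2.resize(s["img"][240:330,200:340],(342,220),interpolation=2); c[380:,:342]=k
k=p["img"][20:160,230:420]; c[380:,344:]=cv2.resize(k,(296,220),interpolation=2)
cv2.imwrite("pics/c5.png",c[:,:,::-1]); print(arm.get_obs()["wrist_force"],arm.get_obs()["ft_torque"])
E
```

```text
clock: 9.98
tool_pos: [0.5797, 0.3449, 0.0351]
eef_rot: [-0.0, 0.959, -0.284, 0.0]
wrist_force: [-1.4, 0.3, 6.0]
width: 0.2
grip_force: 5.0
[-1.30134854 -0.16722872  5.90034432] [0.02502088 0.41548633 0.09036504]
```

View pics/c5.png

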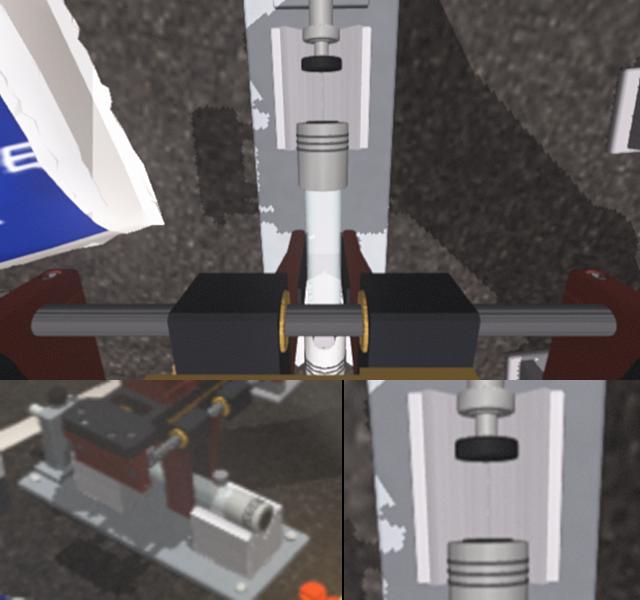

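The cell lies in the groove of both V-blocks with its neck up. Its end at (322,122) is short of the pad at (321,64), a gap of about 24 mm. I'll ease the downforce slightly and slide.

```bash
python3 -m inch '0 0 -0.0006 0 0 0 -1; 0.006 0 -0.0006 0 0 0 -1; 0.012 0 -0.0006 0 0 0 -1; 0.018 0 -0.0006 0 0 0 -1; 0.024 0 -0.0006 0 0 0 -1; 0.030 0 -0.0006 0 0 0 -1; 0.036 0 -0.0006 0 0 0 -1; 0.036 0 -0.0006 0 0 0 -1' 10; cat > st.py <<'E'
from h import *
o=arm.get_obs(); a=np.radians(-32.9);u=np.array([np.cos(a),np.sin(a)]);v=np.array([-u[1],u[0]]);O=np.array([.5915,.3365])
print("x,y mm",np.round([1e3*(o["tool_pos"][:2]-O)@u,1e3*(o["tool_pos"][:2]-O)@v],2),"F along",round(o["wrist_force"][:2]@u,2),"lat",round(o["wrist_force"][:2]@v,2),"z",round(o["wrist_force"][2],2))
E
python3 st.py
```

```text
clock: 11.08
tool_pos: [0.5928, 0.3366, 0.0348]
eef_rot: [-0.001, 0.959, -0.283, -0.002]
wrist_force: [-5.2, 2.5, 7.4]
width: 0.204
grip_force: 10.0
x,y mm [1.07 0.83] F along -5.71 lat -0.73 z 7.45
```

```bash
python3 -m inch '0 0 -0.001 0 0 0 -1; 0 0 -0.001 0 0 0 -1'; python3 st.py; python3 -m inch '0.004 0 -0.001 0 0 0 -1; 0.008 0 -0.001 0 0 0 -1;0.012 0 -0.001 0 0 0 -1;0.012 0 -0.001 0 0 0 -1'; python3 st.py
```

```text
clock: 11.32
tool_pos: [0.5942, 0.3357, 0.035]
eef_rot: [-0.0, 0.959, -0.283, -0.0]
wrist_force: [-0.0, 2.8, 1.5]
width: 0.199
grip_force: 10.0
x,y mm [2.73 0.82] F along -1.55 lat 2.39 z 1.55
clock: 11.82
tool_pos: [0.5998, 0.3314, 0.0356]
eef_rot: [-0.0, 0.959, -0.284, 0.0]
wrist_force: [-0.0, 1.9, -0.2]
width: 0.197
grip_force: 10.0
x,y mm [9.68 0.23] F along -1.03 lat 1.57 z -0.18
```

```bash
python3 -m inch '0.003 -0.001 0.0006 0 0 0 -1; 0.006 -0.001 0.0006 0 0 0 -1; 0.006 -0.001 0.0006 0 0 0 -1'; python3 st.py;  python3 -m inch '0.002 0 0 0 0 0 -1; 0.004 0 0 0 0 0 -1; 0.004 0 0 0 0 0 -1'; python3 st.py
```

```text
clock: 12.2
tool_pos: [0.6022, 0.3304, 0.0352]
eef_rot: [0.0, 0.959, -0.284, -0.0]
wrist_force: [0.0, 2.4, 0.8]
width: 0.202
grip_force: 10.0
x,y mm [12.31  0.64] F along -1.28 lat 2.0 z 0.76
clock: 12.58
tool_pos: [0.6031, 0.3298, 0.0352]
eef_rot: [-0.0, 0.959, -0.284, -0.001]
wrist_force: [-2.6, 3.3, 2.8]
width: 0.204
grip_force: 10.0
x,y mm [13.44  0.67] F along -4.02 lat 1.36 z 2.84
```

```bash
python3 -m inch '0.002 -0.001 0 0 0 0 -1; 0.002 -0.001 0 0 0 0 -1; 0.002 -0.001 0 0 0 0 -1'; python3 st.py;  python3 -m inch '0.002 0 0 0 0 0 -1; 0.002 0 0 0 0 0 -1; 0.002 0 0 0 0 0 -1'; python3 st.py
```

```text
clock: 12.95
tool_pos: [0.6033, 0.3297, 0.0351]
eef_rot: [0.0, 0.959, -0.283, -0.002]
wrist_force: [-7.0, 3.7, 4.4]
width: 0.202
grip_force: 10.0
x,y mm [13.6   0.74] F along -7.86 lat -0.72 z 4.43
clock: 13.32
tool_pos: [0.6034, 0.3297, 0.0351]
eef_rot: [0.0, 0.959, -0.283, -0.002]
wrist_force: [-8.4, 3.5, 5.8]
width: 0.202
grip_force: 10.0
x,y mm [13.7   0.73] F along -8.93 lat -1.6 z 5.76
```

The arm came up solid at x ≈ 13.7 mm with about 9 N. Checking that it is the pad stop.

```bash
python3 - <<'E'
from h import *
p=arm.camera("wrist"); s=arm.camera("side")
c=np.zeros((600,600,3),np.uint8); c[:300]=cv2.resize(p["img"][20:180,160:480],(600,300),interpolation=2); c[300:]=cv2.resize(s["img"][230:330,200:400],(600,300),interpolation=2)
cv2.imwrite("pics/c6.png",c[:,:,::-1])
E
```

```text
(no output)
```

View pics/c6.png

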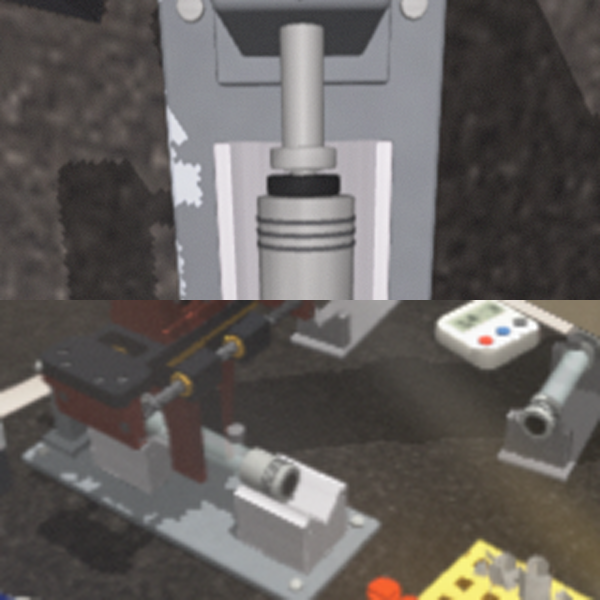

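The pad is pushed right in against its collar and the cell is home. I'll ease off the push, open and rise.

```bash
python3 -m inch '-0.002 0 0 0 0 0 -1; -0.002 0 0 0 0 0 -1'; python3 st.py; python3 -m inch '0 0 0 0 0 0 -0.4; 0 0 0 0 0 0 0; 0 0 0 0 0 0 0.2; 0 0 0 0 0 0 0.2; 0 0 0 0 0 0 0.2; 0 0 0 0 0 0 0.2'; python3 st.py
```

```text
clock: 13.68
tool_pos: [0.6034, 0.3297, 0.0351]
eef_rot: [0.0, 0.959, -0.283, -0.001]
wrist_force: [-7.6, 3.1, 4.2]
width: 0.205
grip_force: 10.0
x,y mm [13.66  0.76] F along -8.11 lat -1.53 z 4.21
clock: 14.42
tool_pos: [0.6049, 0.3292, 0.0353]
eef_rot: [0.0, 0.959, -0.284, -0.0]
wrist_force: [0.7, -0.0, -0.1]
width: 0.601
grip_force: 0.0
x,y mm [15.26  1.17] F along 0.57 lat 0.36 z -0.15
```

```bash
python3 -m inch '0 0 -0.03 0 0 0 0.2; 0 0 -0.08 0 0 0 0.2; 0 0 -0.15 0 0 0 0.2; 0 0 -0.22 0 0 0 0.2; 0 0 -0.26 0 0 0 0.2; 0 0 -0.26 0 0 0 0.2; 0 0 -0.26 0 0 0 0.2'; python3 - <<'E'
from h import *
p=arm.camera("wrist"); s=arm.camera("side")
c=np.zeros((600,600,3),np.uint8); c[:300]=cv2.resize(p["img"][60:260,180:480],(600,300),interpolation=2); c[300:]=cv2.resize(s["img"][230:330,200:400],(600,300),interpolation=2)
cv2.imwrite("pics/c7.png",c[:,:,::-1])
E
```

```text
clock: 15.3
tool_pos: [0.6042, 0.3292, 0.1642]
eef_rot: [0.0, 0.959, -0.284, -0.001]
wrist_force: [-0.2, -0.5, -0.1]
width: 0.6
grip_force: 0.0
```

View pics/c7.png

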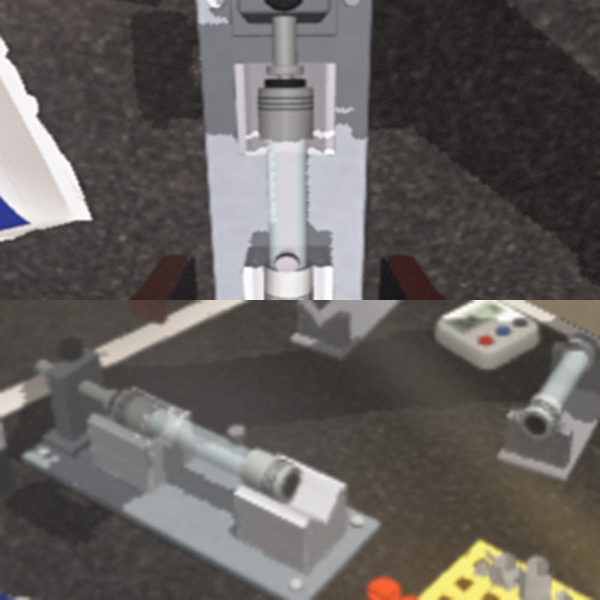

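The cell lies in both V-blocks with its neck up at the end away from the stop. The pad is on its other end, and the gripper is clear.

```bash
python3 -c "
from workcell import arm
print(arm.job_done())"
```

```text
the job is handed in; nothing more can be done
None
```

The longer cell was slid up solid against the stop and released, neck up at the far end with the pad touching it, and the job is handed in at about 15 s with no verdict returned; the shorter cell and timer were left alone.

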